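# Knock the vise's lock pin home

### The job

Take the mallet from the green mat by its handle and, with its white face, knock the red-capped lock pin of the vise fully home with a brisk blow or two from above, so that the quartz sample is locked in. Leave the blue-capped release pin up and the loupe, glass dome and tweezer where they are, then stand the mallet upright on its head in the middle of the green mat again and let go.

Things in the scene. Friction and masses are not known exactly. Their poses are not given: they have to be found in the camera images.
- mallet: Small mallet, 220 g: brass head with two white nylon faces, wooden handle. It stands on the mat on one face, handle level. Head upright, 56 mm tall, faces 38 mm across. Origin: centre of the lower, striking face; z up the head's axis; the handle points along the mallet's -x, 30 mm above the origin. Balance point about 10 mm from the head's axis.
- mallet_grip (a point): Where to grip the mallet: on the handle's centre line, 58 mm from the head's axis (-x) and 30 mm above the striking face; same axes as the mallet. The grip here is a level bar 20 mm wide (y) and 20 mm tall, from 33 to 123 mm from the head's axis; take it from above, firmly.
- lock_top (a point): Centre of the top of the lock pin's RED cap (moves with it). The cap, 26 mm across and 8 mm thick, on an upright 10 mm chrome stem, rises from a black iron post 32 mm across on the near edge of the vise's base. Raised, its top is 72 mm above the desk, with 18 mm of stem showing; the post's top is at 46 mm.
- lock_pin (a joint): How far the red lock pin is pushed down, m: 0 fully up (starts at 0 to 0.003), 0.016 at the bottom stop, where it is fully home (cap almost on the post). It gives under about 4 to 6 N, has a light spring, and a friction collar holds it where it is left.
- release_top (a point): Centre of the top of the BLUE cap of the release pin, otherwise identical to the red one, 96 mm beside it. Which one is on the left varies.
- release_pin (a joint): How far the blue release pin is pushed down, m: 0 fully up (starts at 0 to 0.003), 0.016 at the bottom. Leave it up.
- mat: Green felt mat, 120 x 120 mm, 3 mm thick, fixed to the desk, under the mallet's head. Origin: centre of its underside, z up.
- loupe: Bystander: black brass loupe, an upright short tube 42 mm across, 30 mm tall, loose. Origin: centre of its underside.
- dome: Bystander: squat smoked glass dome with a brass bead on top, 72 mm across, 58 mm tall, loose. Origin: centre of its underside.
- tweezer: Bystander: chrome stone tweezer lying flat, about 135 mm long along its x, 15 mm wide, 8 mm thick, loose. Origin: under its middle.
Not all that is in view belongs to the job. Of the things that look like the mallet, the smaller one is meant. Leave any brown look-alike of the mat alone.

How it is judged:
On the way, in this order (a step that is already met when the one before it is completed fails the run):
1. the mallet is lifted off the mat, its lower face more than 40 mm above the desk (height (world z) of mallet above 0.04 m), for 0.1 s.
2. the red pin is struck: it moves down faster than 30 mm/s with the mallet's face on its cap (face centre within 30 mm of the cap's centre) (velocity of joint lock_pin above 0.03 m/s and distance between mallet and lock_top below 0.03 m).
At the end, for the whole second after the job is handed in: The red lock pin stays at least 11 mm down of its 16 mm; the blue pin is less than 6 mm down; the mallet stands released and at rest on the mat, upright within 10 degrees, its head's centre within 45 mm of the mat's centre (value of joint lock_pin above 0.011 m and value of joint release_pin below 0.006 m and horizontal distance between mallet and mat below 0.045 m and height (world z) of mallet below 0.01 m and angle between mallet's own z axis and vertical below 0.17 rad and linear speed of mallet below 0.02 m/s); the robot touches nothing.
It fails at once if the red pin is pushed down by anything but the mallet's striking face (velocity of joint lock_pin above 0.02 m/s and distance between mallet and lock_top above 0.04 m).
It fails at once if the blue release pin is pushed more than 6 mm down (value of joint release_pin above 0.006 m).
It fails at once if the loupe is moved more than 20 mm (distance of loupe from where it was at the start of the episode above 0.02 m).
It fails at once if the dome is moved more than 20 mm (distance of dome from where it was at the start of the episode above 0.02 m).
It fails at once if the tweezer is moved more than 20 mm (distance of tweezer from where it was at the start of the episode above 0.02 m).
It also fails if it takes over 43 s, if anything falls off the work surface, if the arm or the gripper's body presses on something with over 40 N, if the wrist force passes 120 N, or if a joint passes its speed limit or range.

### The arm

A 6-joint arm with a two-finger parallel gripper is mounted at the origin on the work surface. World frame = base frame: x ahead of the robot, y to its left, z up, the work surface at z = 0. Lengths are in m, angles in rad, forces in N, time in s.
With the tool pointing down it reaches from about 0.375 to 0.975 m from the base axis. Payload 3.8 kg.
Tool frame: the origin (TCP) lies between the finger pads; the fingertips stand 8 mm ahead of it and the grasp point (between the pads) lies 11 mm behind it (tcp_to_tips is the distance from the TCP to the fingertips, in m); x points along the fingers, y is the direction in which the jaws open and shut, and the axes are right-handed (so a half turn about x gives the same grasp; the last joint's range is limited). The gripper opens to 88 mm and grips with 3 to 60 N. Pads are 18 mm wide; open, the fingers measure 123 mm over their backs; the gripper's body (75 mm by 187 mm) begins 45 mm behind the grasp point.
Start: joints at [1.137, 0.264, 1.604, -0, 1.274, -0.037], TCP at [0.261, 0.623, 0.247] pointing down, gripper open.
Joint ranges: [-2.63, 2.63], [-0.94, 2.18], [0.31, 2.57], [-1.31, 4.45], [0, 2.66], [-2.55, 2.55]. Speed limits (rad/s): [2.57, 2.57, 3.14, 3.14, 3.14, 3.14].

### API

Orientations are given as a unit quaternion [w, x, y, z].
In Python, from workcell import get_obs, grab_frame, get_calibration, job_done, tcp_to_tips gives the robot as it stands.
- The arm moves only by the shell command python3 -m inch 'ROWS' [FORCE]. ROWS is JSON, a list of rows, each a list of 7 numbers: the shift along the tool's x, y, z in units of 60 mm (1.0 is 60 mm), then the turn, a rotation vector about the tool's x, y, z in units of 10 degrees (1.0 is 10 degrees), then the opening, from 0 (shut) to 1 (fully open). A call has 1 to 8 rows; each row shifts and turns the commanded pose from where the row before left it, along the tool's axes as they then stand; what a row does not reach is not made up. A row lasts 1/8 s, in which the tool goes at most 62.5 mm and 10.7 degrees, less where a joint would pass 70% of its speed; a pose out of reach is approached as far as the arm can. A call is refused whole if a number of a shift passes 1 or a number of a turn 1, either way. A call with a gripper value outside its range is refused whole. The fingers move at their own pace and stop on an object; FORCE is the grip in N (left out, the last holds). Time passes only in rows, so rows that do not move let the fingers close. It gives the time, the measured TCP pose, the force and the opening at its end, in the units of the state.
- get_obs(): the state, without advancing time (a new reading comes with each control period).
- grab_frame(name): name is "scene" or "top" or "wrist"; returns (picture, depth): 480x640x3 uint8, red, green, blue; 480x640 float32, m along the optical axis (not along the pixel's ray), 0 where there is no reading.
- get_calibration(name): a dict with "fx", "fy", "cx", "cy" (pixels), "view" (4x4, takes a point from world to camera coordinates); the wrist camera has in their place "tool_from_camera" (4x4, takes a point from camera to tool coordinates, whose origin is the TCP and whose axes are the tool frame's). Camera axes: x right, y down, z forward; pixel columns grow to the right and rows downward; lengths in m; the calibration is good to about 2 mm. A picture is of the moment at which its call begins: read the wrist's pose just before it. get_calibration takes no time and is no camera call.
- job_done(): hands the job in, once; it reports no verdict.
The state is a dict: "t": time; "joint_positions": joint angles; "joint_vel": joint speeds; "joint_torque": joint torques, N m; "eef_pos": TCP position; "ee_rot": TCP orientation; "ft_force": force on the tool from outside, world axes, zero at the start; "ft_torque": the same for the moment, N m; "width": finger opening in m.
Only numpy, scipy, OpenCV 4.12 (cv2) and the standard library are available. Lean on these libraries where they do the work, as an engineer would, in place of code of your own. Each camera call takes 0.05 s, during which the arm holds its last target.

## Working session

There is one attempt and no reset: what is moved stays moved. The work goes in short steps, Python scripts to look and compute and a shell command to move; the robot and the scene stay as the last step left them, time stands still between calls to the robot, and variables do not carry over. Pictures are saved under pics/ and viewed, and the job is handed in when it is done.

```bash
mkdir -p pics; ls
python3 - <<'E'
from workcell import *
import cv2,numpy as np
o=get_obs(); print({k:np.round(v,3).tolist() for k,v in o.items()}, tcp_to_tips)
for n in ("scene","top"):
    p,d=grab_frame(n); cv2.imwrite(f"pics/{n}0.png",p[:,:,::-1]); np.savez(f"{n}0.npz",p=p,d=d)
    c=get_calibration(n); print(n,{k:np.round(v,4).tolist() for k,v in c.items()})
print(get_calibration("wrist"))
E
```

```text
pics
{'t': 0.0, 'joint_positions': [1.137, 0.265, 1.605, -0.0, 1.274, -0.037], 'joint_vel': [-0.0, 0.001, -0.001, -0.0, 0.001, 0.001], 'joint_torque': [-0.001, -50.211, -35.687, 0.073, 0.03, -0.0], 'eef_pos': [0.261, 0.622, 0.245], 'ee_rot': [0.693, 0.139, 0.693, -0.14], 'ft_force': [-0.518, 0.315, -0.303], 'ft_torque': [0.015, 0.012, 0.005], 'width': 0.088} 0.008
scene {'fx': 600.9421, 'fy': 600.9421, 'cx': 323.6013, 'cy': 240.0077, 'view': [[0.2181, 0.9758, -0.0153, -0.0293], [0.6383, -0.1545, -0.7541, -0.3016], [-0.7382, 0.1547, -0.6566, 1.4492], [0.0, 0.0, 0.0, 1.0]]}
top {'fx': 468.1242, 'fy': 468.1242, 'cx': 316.9204, 'cy': 236.7417, 'view': [[-0.0263, -0.9996, -0.0108, -0.0402], [-0.9923, 0.0274, -0.1206, 0.537], [0.1209, 0.0075, -0.9926, 0.9855], [0.0, 0.0, 0.0, 1.0]]}
{'fx': 413.55101238956706, 'fy': 413.55101238956706, 'cx': 318.008672912382, 'cy': 238.42423459861024, 'tool_from_camera': array([[ 8.61351439e-04, -3.23137428e-01,  9.46351658e-01,
        -1.38311645e-01],
       [ 9.99999628e-01,  2.47074204e-04, -8.25815847e-04,
        -6.47193315e-04],
       [ 3.30329266e-05,  9.46352018e-01,  3.23137521e-01,
        -8.32001906e-02],
       [ 0.00000000e+00,  0.00000000e+00,  0.00000000e+00,
         1.00000000e+00]])}
```

View pics/scene0.png

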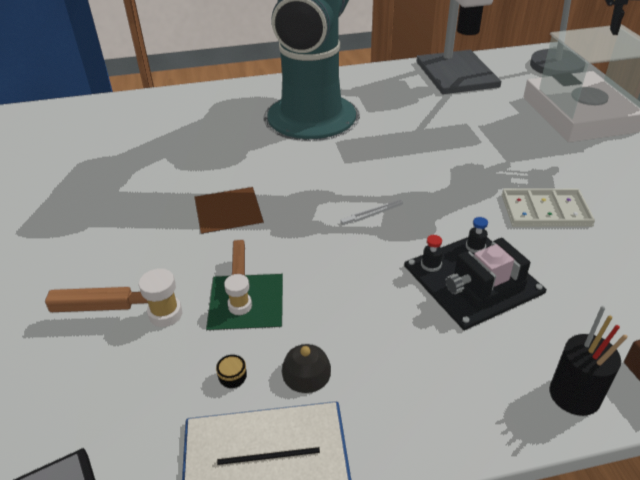

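View pics/top0.png

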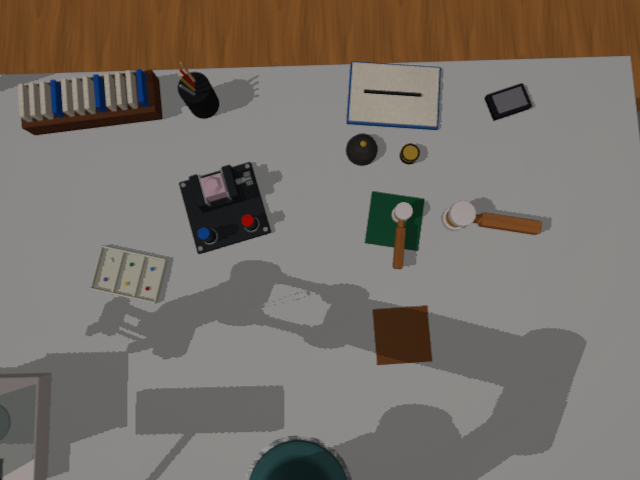

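The top picture shows two mallets. The small one has its head at (403,212) on the green mat and its handle running down to (399,268). The big one is at (462,215), off the mat with its handle to the right. The small one on the green mat is the one meant. The red cap is at (248,220), blue (204,233), dome (362,149), loupe (410,153), tweezer (293,297), and the brown look-alike mat (402,335).

Next I'll measure these and make a crop to confirm.

```bash
cat > h.py <<'E'
import numpy as np,cv2
from workcell import *
def ray(n,u,v):
    c=get_calibration(n); V=c["view"]; R=V[:3,:3]; t=V[:3,3]
    d=R.T@np.array([(u-c["cx"])/c["fx"],(v-c["cy"])/c["fy"],1.]); return -R.T@t,d
def onz(n,u,v,z):
    o,d=ray(n,u,v); return o+d*(z-o[2])/d[2]
def tri(r1,r2):
    (o1,d1),(o2,d2)=r1,r2
    s=np.linalg.lstsq(np.c_[d1,-d2],o2-o1,rcond=None)[0]; a=o1+s[0]*d1;b=o2+s[1]*d2
    return (a+b)/2,np.linalg.norm(a-b)
def blobs(p,lo,hi,minA=25,roi=None):
    h=cv2.cvtColor(p,cv2.COLOR_RGB2HSV); m=cv2.inRange(h,lo,hi)
    if roi: k=np.zeros_like(m); x0,y0,x1,y1=roi; k[y0:y1,x0:x1]=1; m*=k
    n,l,s,c=cv2.connectedComponentsWithStats(m)
    return [(s[i,4],c[i].round(1),(l==i)) for i in np.argsort(-s[:,4]) if i and s[i,4]>=minA]
E
python3 - <<'E'
from h import *
T=np.load("top0.npz")["p"];S=np.load("scene0.npz")["p"]
R={"red":((0,150,120),(6,255,255)),"blue":((108,150,100),(125,255,255)),"green":((55,100,20),(85,255,160)),"wood":((3,120,90),(16,230,255)),"white":((0,0,175),(40,60,255))}
roi={"top":dict(red=(230,200,270,245),blue=(190,215,220,250),green=(350,180,440,260),wood=(380,215,415,275),white=(385,195,420,225)),
"scene":dict(red=(420,225,450,255),blue=(465,210,495,240),green=(195,260,300,340),wood=(225,235,255,290),white=(215,265,260,325))}
for n,P in(("top",T),("scene",S)):
  for k in R:
    b=blobs(P,*R[k],roi=roi[n][k])
    for a,c,m in b[:3]:
        yy,xx=np.nonzero(m); print(n,k,a,c,(xx.min(),yy.min(),xx.max(),yy.max()), cv2.minAreaRect(np.c_[xx,yy].astype(np.float32)))
crop=np.hstack([cv2.resize(T[170:290,340:500],None,fx=2.5,fy=2.5),cv2.resize(S[220:340,190:350],None,fx=2.5,fy=2.5)])
crop2=np.hstack([cv2.resize(T[150:270,170:330],None,fx=2.5,fy=2.5),cv2.resize(S[190:310,390:550],None,fx=2.5,fy=2.5)])
cv2.imwrite("pics/crop0.png",np.vstack([crop,crop2])[:,:,::-1])
E
```

```text
top red 98 [246.9 220. ] (np.int64(242), np.int64(215), np.int64(252), np.int64(225)) ((247.0, 220.0), (10.0, 10.0), 90.0)
top green 2082 [392.4 220.4] (np.int64(365), np.int64(192), np.int64(423), np.int64(250)) ((394.5299987792969, 220.7899932861328), (52.75017166137695, 51.760223388671875), 8.130102157592773)
top wood 399 [398.9 245.7] (np.int64(393), np.int64(219), np.int64(404), np.int64(268)) ((399.06170654296875, 243.69703674316406), (9.126883506774902, 49.08576583862305), 4.39870548248291)
scene red 113 [434.2 239.8] (np.int64(428), np.int64(235), np.int64(441), np.int64(244)) ((434.5, 239.5), (9.0, 13.0), 90.0)
scene blue 97 [480.2 221.9] (np.int64(474), np.int64(218), np.int64(486), np.int64(226)) ((480.0, 222.0), (8.0, 12.0), 90.0)
scene green 2710 [248.1 304. ] (np.int64(207), np.int64(275), np.int64(281), np.int64(328)) ((243.99911499023438, 301.47918701171875), (51.3304557800293, 76.14226531982422), 87.61405944824219)
scene wood 334 [238.3 257.1] (np.int64(233), np.int64(241), np.int64(243), np.int64(273)) ((238.0, 257.0), (32.0, 10.0), 90.0)
scene white 281 [236.1 282.3] (np.int64(225), np.int64(275), np.int64(247), np.int64(290)) ((236.0, 282.5), (15.0, 22.0), 90.0)
```

View pics/crop0.png

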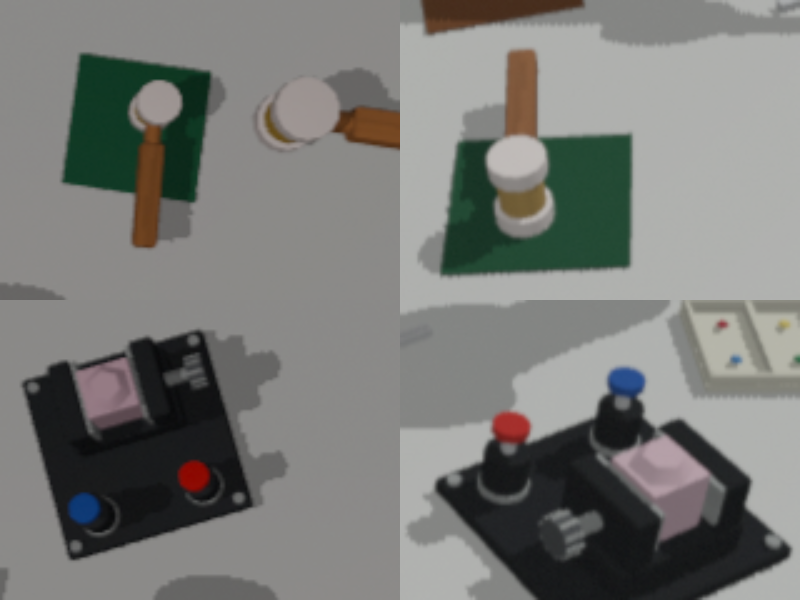

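The crop confirms it: the small mallet stands upright on the green mat and the big one is off it. The red cap is right of the blue in the top view, and both pins are up. Next: positions from rays and the handle's direction.

Run:
```python
from h import *
T=np.load("top0.npz")["p"];S=np.load("scene0.npz")["p"]
for a,c,m in blobs(T,(0,0,150),(180,60,255),roi=(390,195,418,222))[:2]:
    yy,xx=np.nonzero(m);print("white top",a,c,cv2.minEnclosingCircle(np.c_[xx,yy].astype(np.float32)))
b=blobs(T,(105,120,60),(128,255,255),roi=(185,215,225,250));print([(x[0],x[1]) for x in b[:2]])
bl=b[0][1]
print("red tri",tri(ray("top",247,220),ray("scene",434.3,239.7)), onz("top",247,220,.071),onz("scene",434.3,238.7,.071))
print("blue tri",tri(ray("top",*bl),ray("scene",480.2,221.9)), onz("top",*bl,.071))
print("mallet top", onz("top",403.6,211.2,.059),onz("scene",236,282.5,.055))
print("mallet tri",tri(ray("top",403.6,211.2),ray("scene",236,281.5)))
# mat
for n,P in(("top",T),("scene",S)):
    g=[x for x in blobs(P,(55,100,15),(88,255,160),roi=(350,180,440,260) if n=="top" else (195,260,300,340))]
    m=g[0][2].astype(np.uint8); c=cv2.findContours(m,0,2)[0][0]; h=cv2.convexHull(c)
    q=cv2.approxPolyDP(h,4,True)[:,0]; print(n,q.tolist()); w=np.array([onz(n,*x,.003) for x in q]);print(w.round(4).tolist(),w.mean(0))
    # handle: axis ends
    a,c,m=blobs(P,(3,120,60),(16,255,255),roi=(380,215,415,275) if n=="top" else (225,235,255,290))[0]
    yy,xx=np.nonzero(m)
    vx,vy,x0,y0=cv2.fitLine(np.c_[xx,yy].astype(np.float32),cv2.DIST_HUBER,0,.01,.01).ravel()
    z=.043 if n=="top" else .039
    r=yy[(yy<yy.max()-2)]; 
    for f in (yy.min(),yy.max()):
        u=x0+vx/vy*(f-y0); print(n,"handle",u,f,onz(n,u,f,z))
for nm,px,z in(("dome",(362,149),.03),("loupe",(410,153),.03),("tw1",(268,303),.004),("tw2",(310,293),.004),("big head",(462,213),.07),("big tail",(540,227),.05)): print(nm,onz("top",*px,z).round(3))
from scipy.spatial.transform import Rotation as Ro
q=get_obs()["ee_rot"];print(Ro.from_quat(np.roll(q,-1)).as_matrix().round(3))
```

```text
white top 203 [403.3 210.4] ((403.3018798828125, 210.47169494628906), 8.085293769836426)
[(np.int32(128), array([203.1, 232.9]))]
red tri (array([0.57142091, 0.09191709, 0.06558901]), np.float64(0.00011022140654604088)) [0.57055836 0.09111601 0.071     ] [0.5747783  0.09000005 0.071     ]
blue tri (array([0.54635356, 0.1846066 , 0.06595819]), np.float64(0.0005298077268206312)) [0.54575068 0.18359134 0.071     ]
mallet top [ 0.58209394 -0.24060363  0.059     ] [ 0.58389191 -0.2407248   0.055     ]
mallet tri (array([ 0.58264367, -0.24080565,  0.05604602]), np.float64(0.0006635222328427102))
top [[372, 192], [423, 199], [416, 250], [365, 242]]
[[0.6377, -0.1816, 0.003], [0.6184, -0.2957, 0.003], [0.5035, -0.274, 0.003], [0.5245, -0.1614, 0.003]] [ 0.57103382 -0.22819645  0.003     ]
top handle 401.09868360374674 219 [ 0.56795722 -0.23729112  0.043     ]
top handle 397.2438169724177 268 [ 0.46266587 -0.22403237  0.043     ]
scene [[281, 275], [280, 325], [207, 328], [215, 277]]
[[0.5305, -0.1633, 0.003], [0.6411, -0.1835, 0.003], [0.6207, -0.2962, 0.003], [0.5089, -0.2742, 0.003]] [ 0.5753334  -0.22930614  0.003     ]
scene handle 238.2698216757546 241 [ 0.46669571 -0.22558829  0.039     ]
scene handle 237.93409833524328 273 [ 0.54629919 -0.23517302  0.039     ]
dome [ 0.73 -0.16  0.03]
loupe [ 0.718 -0.266  0.03 ]
tw1 [0.395 0.057 0.004]
tw2 [ 0.415 -0.036  0.004]
big head [ 0.573 -0.361  0.07 ]
big tail [ 0.541 -0.53   0.05 ]
[[-0.001  0.386  0.922]
 [-0.002  0.922 -0.386]
 [-1.    -0.002 -0.   ]]
```

Mallet head at about (0.583,-0.2405), yaw about -7.2°. Grip point at (0.5255,-0.233), z 0.033. Red cap at (0.572,0.091). First I turn -15.5° about tool x, then travel.

```bash
python3 -m inch '[[0,0,0,-0.78,0,0,1],[0,0,0,-0.77,0,0,1],[0,-0.85,0.385,0,0,0,1],[0,-0.85,0.385,0,0,0,1],[0,-0.85,0.385,0,0,0,1],[0,-0.85,0.385,0,0,0,1],[0,-0.85,0.385,0,0,0,1],[0,-0.85,0.385,0,0,0,1]]' 
python3 -m inch '[[0,-0.85,0.385,0,0,0,1],[0,-0.85,0.385,0,0,0,1],[0,-0.85,0.385,0,0,0,1],[0,-0.85,0.385,0,0,0,1],[0,-0.85,0.385,0,0,0,1],[0,-0.85,0.385,0,0,0,1],[0,-0.85,0.385,0,0,0,1],[0,-0.85,0.385,0,0,0,1]]'
```

```text
t: 1.1
eef_pos: [0.3598, 0.2996, 0.2463]
ee_rot: [0.706, 0.044, 0.706, -0.045]
ft_force: [1.7, 0.1, 0.8]
width: 0.0882
t: 2.1
eef_pos: [0.4918, -0.1283, 0.2464]
ee_rot: [0.706, 0.045, 0.706, -0.045]
ft_force: [0.0, 1.1, 0.3]
width: 0.0879
```

```bash
python3 -m inch '[[0.4,-0.8,0.38,0,0,0,1],[0.6,-0.6,0.3,0,0,0,1],[0.4,-0.27,0.1,0,0,0,1],[0,0,0,0,0,0,1]]'
cat > look.py <<'E'
import sys
from h import *
from scipy.spatial.transform import Rotation as Ro
def wpose():
    o=get_obs(); R=Ro.from_quat(np.roll(o["ee_rot"],-1)).as_matrix(); return R,np.array(o["eef_pos"])
def wray(R,p,u,v):
    c=get_calibration("wrist"); M=c["tool_from_camera"]
    d=np.array([(u-c["cx"])/c["fx"],(v-c["cy"])/c["fy"],1.]); return p+R@M[:3,3], R@(M[:3,:3]@d)
def won(R,p,u,v,z):
    o,d=wray(R,p,u,v); return o+d*(z-o[2])/d[2]
if __name__=="__main__":
    n,f=sys.argv[1:3]; R,p=wpose(); I,d=grab_frame(n); cv2.imwrite(f"pics/{f}.png",I[:,:,::-1]); np.savez(f+".npz",p=I,d=d,R=R,t=p); print(p)
E
python3 look.py wrist w1
```

```text
t: 2.6
eef_pos: [0.5236, -0.2319, 0.1596]
ee_rot: [0.704, 0.046, 0.708, -0.044]
ft_force: [0.7, -0.6, -0.4]
width: 0.0884
[ 0.52357818 -0.23189553  0.15960666]
```

View pics/w1.png

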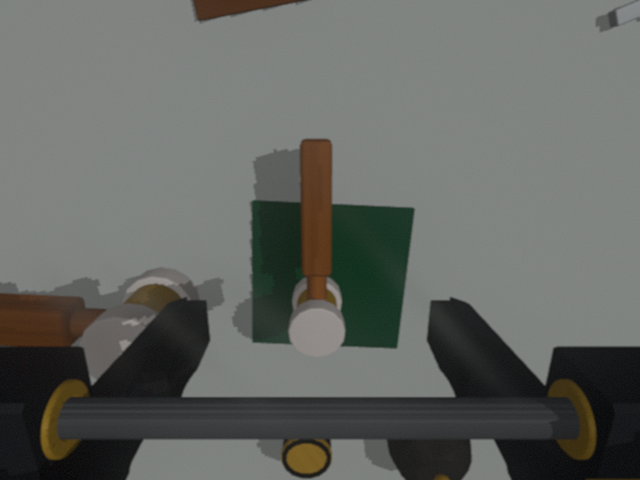

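The wrist view shows the handle vertical and centred at col 317 (rows 140–275), the head top at (317,328), and the big mallet's head at left (about 150,310). I'll refine the grip point and check clearance to the big head.

Run:
```python
from look import *
D=np.load("w1.npz");P,R,p=D["p"],D["R"],D["t"]
a,c,m=blobs(P,(3,120,60),(16,255,255),roi=(285,130,345,274))[0]; yy,xx=np.nonzero(m)
k=yy>150
vx,vy,x0,y0=cv2.fitLine(np.c_[xx,yy][k].astype(np.float32),cv2.DIST_HUBER,0,.01,.01).ravel()
e=[won(R,p,x0+vx/vy*(f-y0),f,.043) for f in(145,270)];print(e); d=e[1]-e[0];print("yaw",np.degrees(np.arctan2(d[1],d[0])),"tool z yaw",np.degrees(np.arctan2(R[1,2],R[0,2])))
for a,c,m in blobs(P,(0,0,150),(180,60,255),roi=(270,295,350,360))[:1]:
    yy,xx=np.nonzero(m);ce=cv2.minEnclosingCircle(np.c_[xx,yy].astype(np.float32));print(ce,won(R,p,*ce[0],.059))
print("R",R.round(3))
T=np.load("top0.npz")["p"];S=np.load("scene0.npz")["p"]
print("big",tri(ray("top",462,213),ray("scene",158,281)))
g=blobs(P,(55,80,10),(90,255,160),roi=(240,190,420,350))[0][2].astype(np.uint8)
h=cv2.convexHull(cv2.findContours(g,0,2)[0][0]);q=cv2.approxPolyDP(h,5,True)[:,0];print(q.tolist(),np.mean([won(R,p,*x,.003) for x in q],0))
```

```text
[array([ 0.46698267, -0.22677149,  0.043     ]), array([ 0.5482028 , -0.23734305,  0.043     ])]
yaw -7.415892455995692 tool z yaw -7.349094119667788
R [[-0.006  0.128  0.992]
 [ 0.003  0.992 -0.128]
 [-1.     0.002 -0.006]]
big (array([ 0.5722318 , -0.35825651,  0.07450152]), np.float64(0.002069466359002108))
[[333, 205], [412, 209], [395, 346], [343, 344], [330, 276]] [ 0.57725392 -0.20469184  0.003     ]
```

Aligned (yaw -7.4° against tool -7.35°). About 2 mm of y to correct. Descending in steps.

```bash
python3 -m inch '[[0.4,-0.035,0.02,0,0,0,1],[0.5,0,0,0,0,0,1],[0.5,0,0,0,0,0,1],[0,0,0,0,0,0,1]]'; python3 look.py wrist w2
```

```text
t: 3.15
eef_pos: [0.5252, -0.2322, 0.0779]
ee_rot: [0.705, 0.045, 0.707, -0.044]
ft_force: [-0.1, 0.1, -0.4]
width: 0.088
[ 0.52520689 -0.2322307   0.07787349]
```

View pics/w2.png

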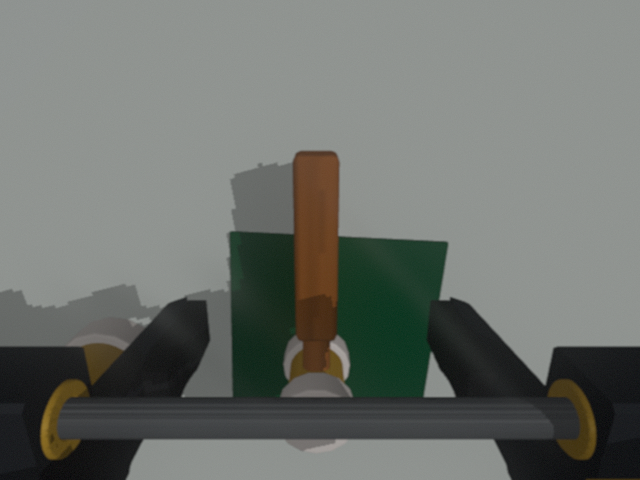

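The handle is centred between the fingers (col 317) and the fingers are clear of the big mallet. Going down and gripping.

```bash
python3 -m inch '[[0.3,0,0,0,0,0,1],[0.3,0,0,0,0,0,1],[0.32,0,0,0,0,0,1],[0,0,0,0,0,0,1],[0,0,0,0,0,0,0],[0,0,0,0,0,0,0],[0,0,0,0,0,0,0],[0,0,0,0,0,0,0]]' 60; python3 -m inch '[[0,0,0,0,0,0,0],[0,0,0,0,0,0,0],[0,0,0,0,0,0,0]]'; python3 look.py wrist w3;python3 look.py scene s3
```

```text
t: 4.2
eef_pos: [0.5268, -0.2342, 0.024]
ee_rot: [0.706, 0.044, 0.705, -0.045]
ft_force: [0.1, -0.5, -0.5]
width: 0.0502
t: 4.58
eef_pos: [0.5265, -0.234, 0.0235]
ee_rot: [0.706, 0.045, 0.706, -0.045]
ft_force: [0.0, 0.5, 0.4]
width: 0.0206
[ 0.5264613  -0.23399137  0.02348868]
[ 0.52650201 -0.23395251  0.02352294]
```

View pics/s3.png

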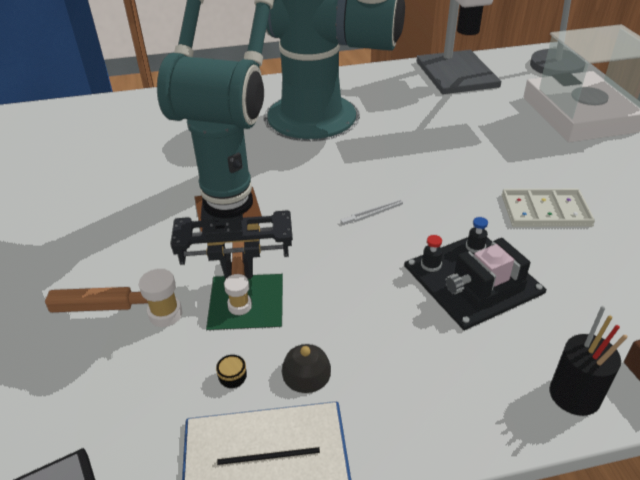

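Gripped at width 20.6 mm. Lifting 120 mm.

```bash
python3 -m inch '[[-0.1,0,0,0,0,0,0],[-0.3,0,0,0,0,0,0],[-0.5,0,0,0,0,0,0],[-0.6,0,0,0,0,0,0],[-0.5,0,0,0,0,0,0],[0,0,0,0,0,0,0]]'; python3 -m inch '[[0,0.4,-0.1,0,0,0,0],[0,0.8,-0.13,0,0,0,0],[0,0.9,-0.15,0,0,0,0],[0,0.9,-0.15,0,0,0,0],[0,0.9,-0.15,0,0,0,0],[0,0.9,-0.15,0,0,0,0],[0,0.5,-0.07,0,0,0,0],[0,0.15,0,0,0,0,0]]';python3 -m inch '[[0,0,0,0,0,0,0],[0,0,0,0,0,0,0]]'; python3 look.py wrist w4;python3 look.py scene s4;python3 look.py top t4
```

```text
t: 5.42
eef_pos: [0.5289, -0.2352, 0.1478]
ee_rot: [0.708, 0.044, 0.703, -0.046]
ft_force: [0.2, -0.1, -2.2]
width: 0.019
t: 6.42
eef_pos: [0.5117, 0.0995, 0.1416]
ee_rot: [0.704, 0.043, 0.707, -0.044]
ft_force: [0.6, -0.1, -2.6]
width: 0.0193
t: 6.68
eef_pos: [0.5137, 0.0963, 0.1429]
ee_rot: [0.705, 0.045, 0.706, -0.045]
ft_force: [0.1, -0.3, -2.2]
width: 0.019
[0.51365866 0.09633754 0.14291442]
[0.51386476 0.09619292 0.14312059]
[0.51401792 0.09612349 0.1432705 ]
```

Run:
```python
import cv2,numpy as np
s=cv2.imread("pics/s4.png")[140:340,340:560]; w=cv2.imread("pics/w4.png");t=cv2.imread("pics/t4.png")[150:300,180:330]
cv2.imwrite("pics/c4.png",np.hstack([cv2.resize(s,(400,364))[:360],cv2.resize(t,(360,360))]))
```

```text
(no output)
```

View pics/c4.png

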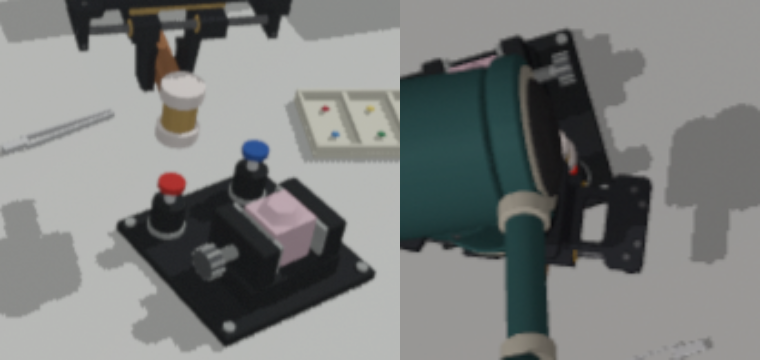

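View pics/w4.png

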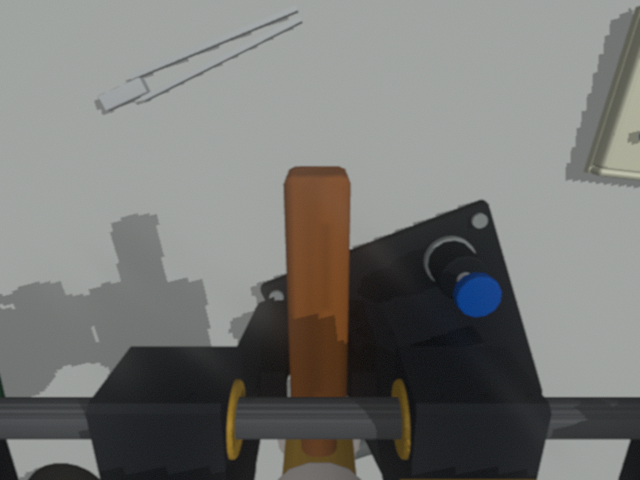

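In the scene crop the mallet hangs upright at about (441,189), top face, above and beyond the red cap. The wrist view shows the blue pin well to the right (478,295) and the tweezer clear at (200,55). Checking the head's position against the cap.

Run:
```python
from h import *
S=np.load("s4.npz")["p"]
for a,c,m in blobs(S,(0,0,160),(40,70,255),roi=(425,175,460,225))[:3]:
    yy,xx=np.nonzero(m);print(a,c,(xx.min(),yy.min(),xx.max(),yy.max()))
print("head top",onz("scene",441.2,189.5,.1786))
h=cv2.cvtColor(S,cv2.COLOR_RGB2HSV);print(h[172:226:3,441].tolist())
for a,c,m in blobs(S,(0,150,190),(6,255,255),roi=(420,225,450,255))[:2]: print("red",a,c,onz("scene",*c,.0715))
cv2.imwrite("pics/c5.png",cv2.resize(S[170:270,400:500],None,fx=6,fy=6,interpolation=0)[:,:,::-1])
```

```text
327 [442.3 192. ] (np.int64(429), np.int64(181), np.int64(453), np.int64(222))
head top [0.58386686 0.0856818  0.1786    ]
[[120, 9, 28], [120, 9, 28], [0, 5, 50], [10, 10, 159], [13, 9, 198], [13, 9, 198], [13, 9, 197], [10, 9, 176], [9, 12, 143], [15, 14, 141], [20, 129, 119], [20, 128, 118], [20, 129, 119], [20, 129, 119], [13, 10, 184], [10, 11, 142], [15, 11, 145], [45, 3, 184]]
```

View pics/c5.png

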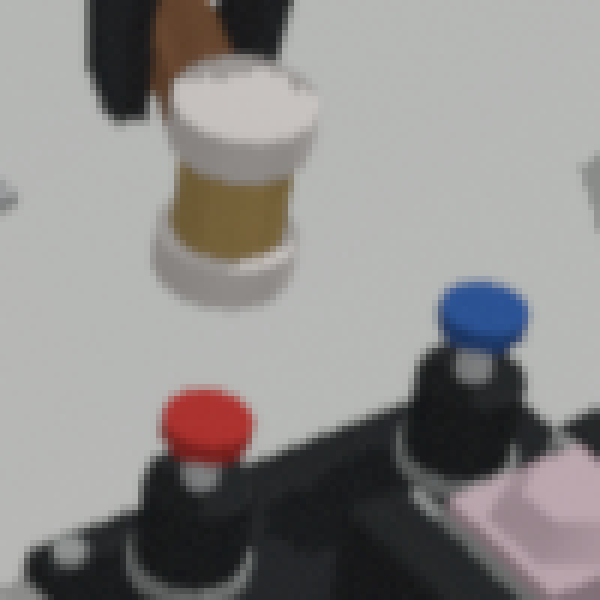

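Run:
```python
from h import *
a=onz("scene",440.8,186.7,.1786);print("head",a); r=onz("scene",434.6,239.3,.0715);print("red",r, onz("scene",434.6,239.3,.0695))
c=get_calibration("scene");V=c["view"]
def pr(X): q=V[:3,:3]@X+V[:3,3]; return c["fx"]*q[0]/q[2]+c["cx"],c["fy"]*q[1]/q[2]+c["cy"]
b=a.copy();b[2]-=.056; print(pr(a),pr(b), "crop",[(pr(b)[0]-400)*6,(pr(b)[1]-170)*6])
```

```text
head [0.57692611 0.08769555 0.1786    ]
red [0.57684985 0.08969192 0.0715    ] [0.57472776 0.09070969 0.0695    ]
(np.float64(440.8000000000001), np.float64(186.70000000000002)) (np.float64(436.8320043936518), np.float64(215.2852992414613)) crop [np.float64(220.9920263619108), np.float64(271.7117954487678)]
```

The head is over the cap within about 2–4 mm and upright. I lower to about 20 mm above the cap, then strike at about 140 mm/s to about 14 mm depth.

```bash
python3 -m inch '[[0.25,0.03,0,0,0,0,0],[0.25,0,0,0,0,0,0],[0,0,0,0,0,0,0],[0,0,0,0,0,0,0]]'; python3 -m inch '[[0.28,0,0,0,0,0,0],[0.30,0,0,0,0,0,0],[0,0,0,0,0,0,0]]'; python3 look.py scene s5
python3 - <<'E'
import cv2
cv2.imwrite("pics/c6.png",cv2.resize(cv2.imread("pics/s5.png")[180:280,390:520],None,fx=6,fy=6,interpolation=0))
E
```

```text
t: 7.32
eef_pos: [0.5141, 0.0989, 0.1131]
ee_rot: [0.705, 0.045, 0.706, -0.045]
ft_force: [-0.4, 0.4, -1.5]
width: 0.0193
t: 7.7
eef_pos: [0.5138, 0.0989, 0.0772]
ee_rot: [0.705, 0.044, 0.706, -0.045]
ft_force: [-0.0, -0.3, -1.8]
width: 0.0193
[0.51384955 0.09887068 0.07722677]
```

View pics/c6.png

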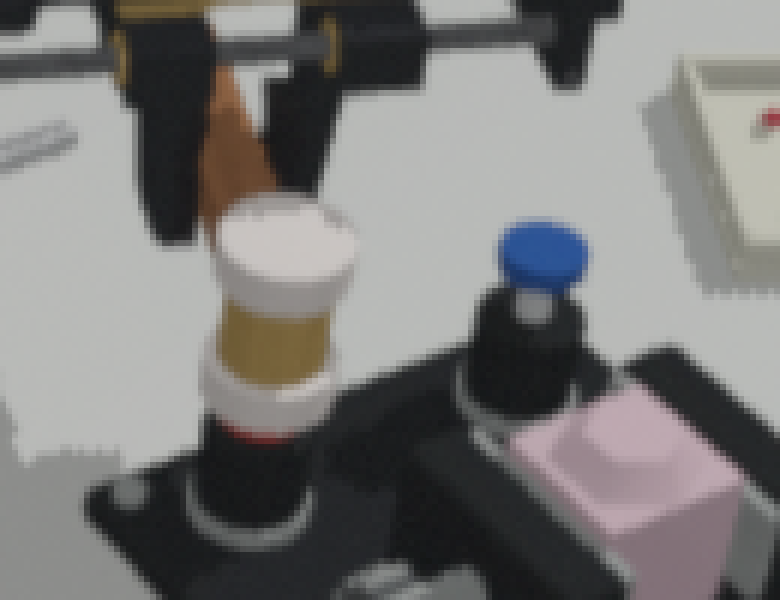

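The face sits on the red cap, which is nearly down on the post. The blue is still up. Lifting off to measure the pin.

```bash
python3 -m inch '[[-0.3,0,0,0,0,0,0],[-0.6,0,0,0,0,0,0],[-0.6,0,0,0,0,0,0],[0,0,0,0,0,0,0]]'; python3 look.py scene s6
python3 - <<'E'
import cv2
cv2.imwrite("pics/c7.png",cv2.resize(cv2.imread("pics/s6.png")[150:280,390:520],None,fx=4.5,fy=4.5,interpolation=0))
E
```

```text
t: 8.25
eef_pos: [0.5173, 0.0994, 0.1737]
ee_rot: [0.709, 0.045, 0.703, -0.044]
ft_force: [0.7, 0.7, -3.4]
width: 0.0194
[0.51734015 0.09940001 0.17366734]
```

View pics/c7.png

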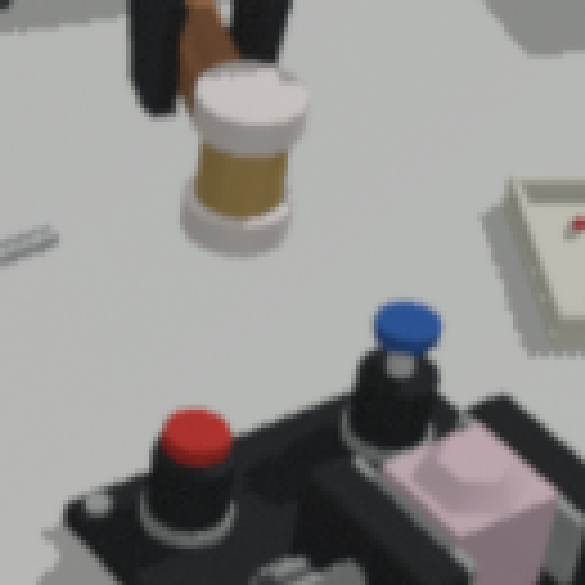

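No stem is visible any more under the red cap. I'll measure the depth against the earlier picture.

Run:
```python
from h import *
c=get_calibration("scene");V=c["view"]
def pr(X): q=V[:3,:3]@X+V[:3,3]; return np.array([c["fx"]*q[0]/q[2]+c["cx"],c["fy"]*q[1]/q[2]+c["cy"]])
for f in("s4","s6"):
    S=np.load(f+".npz")["p"]
    for k,lo,hi,roi in(("red",(0,140,90),(8,255,255),(420,225,450,262)),("blue",(105,120,60),(125,255,255),(465,205,495,245))):
        b=[x for x in blobs(S,lo,hi,roi=roi)][:1]
        if b: yy,xx=np.nonzero(b[0][2]);print(f,k,b[0][:2],yy.min(),yy.max())
X=np.array([.573,.0905,.072]);print(pr(X),pr(X-[0,0,.01]))
```

```text
s4 red (np.int32(135), array([434.2, 240.8])) 235 246
s4 blue (np.int32(127), array([480. , 222.6])) 217 228
s6 red (np.int32(147), array([433.3, 246.9])) 241 253
s6 blue (np.int32(126), array([480.1, 222.6])) 218 228
[434.2695423 237.5107959] [433.6344411  242.06130547]
```

The red pin moved 13.4 mm from where it started, and the blue has not moved. The task allows a second blow, so I'll give one slightly deeper to be sure it is fully home.

```bash
python3 -m inch '[[0.5,0,0,0,0,0,0],[0.5,0,0,0,0,0,0],[0,0,0,0,0,0,0],[0,0,0,0,0,0,0]]'
```

```text
t: 8.8
eef_pos: [0.5141, 0.0989, 0.1086]
ee_rot: [0.705, 0.045, 0.706, -0.045]
ft_force: [-0.0, 0.1, -2.0]
width: 0.0191
```

```bash
python3 -m inch '[[0.26,0,0,0,0,0,0],[0.29,0,0,0,0,0,0],[0,0,0,0,0,0,0]]'; python3 -m inch '[[-0.3,0,0,0,0,0,0],[-0.6,0,0,0,0,0,0],[-0.5,0,0,0,0,0,0],[0,0,0,0,0,0,0],[0,0,0,0,0,0,0]]'; python3 look.py scene s7
python3 - <<'E'
from h import *
S=np.load("s7.npz")["p"]
for k,lo,hi,roi in(("red",(0,140,90),(8,255,255),(420,225,450,262)),("blue",(105,120,60),(125,255,255),(465,205,495,245))):
    b=blobs(S,lo,hi,roi=roi)[0];print(k,b[:2])
cv2.imwrite("pics/c8.png",cv2.resize(S[150:280,390:520],None,fx=4.5,fy=4.5,interpolation=0)[:,:,::-1])
E
```

```text
t: 9.18
eef_pos: [0.5148, 0.0991, 0.0753]
ee_rot: [0.706, 0.045, 0.705, -0.045]
ft_force: [0.4, -0.3, 0.9]
width: 0.0191
t: 9.8
eef_pos: [0.5136, 0.0989, 0.1591]
ee_rot: [0.705, 0.045, 0.706, -0.045]
ft_force: [-0.0, 0.0, -2.7]
width: 0.0197
[0.51363287 0.09885419 0.15910124]
red (np.int32(145), array([433.3, 247.2]))
blue (np.int32(126), array([480.1, 222.6]))
```

View pics/c8.png

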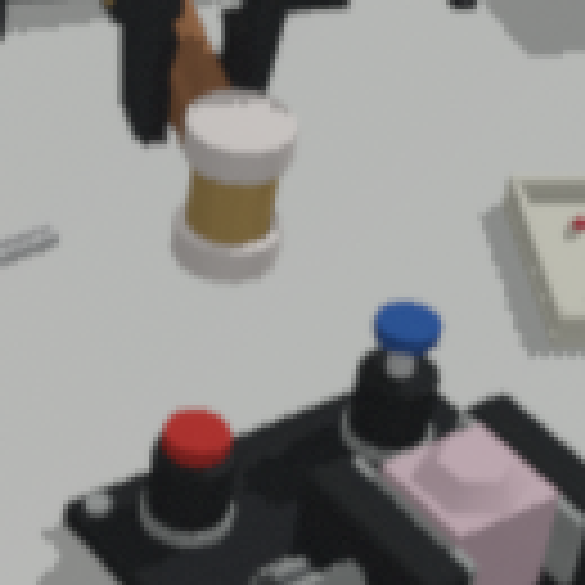

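The red cap sits on the post with no stem showing and the blue is up. Carrying the mallet back to the mat's middle: TCP target (0.5175,-0.223).

```bash
python3 -m inch '[[0,-0.3,0.05,0,0,0,0],[0,-0.7,0.1,0,0,0,0],[0,-0.9,0.12,0,0,0,0],[0,-0.9,0.12,0,0,0,0],[0,-0.9,0.12,0,0,0,0],[0,-0.9,0.12,0,0,0,0],[0,-0.5,0.08,0,0,0,0],[0,-0.22,0.04,0,0,0,0]]'; python3 -m inch '[[0.3,0,0,0,0,0,0],[0.6,0,0,0,0,0,0],[0.5,0,0,0,0,0,0],[0.2,0,0,0,0,0,0],[0,0,0,0,0,0,0],[0,0,0,0,0,0,0]]'; python3 look.py scene s8;python3 look.py wrist w8
python3 - <<'E'
import cv2
cv2.imwrite("pics/c9.png",cv2.resize(cv2.imread("pics/s8.png")[200:400,120:380],None,fx=3,fy=3))
E
```

```text
t: 10.85
eef_pos: [0.5175, -0.2257, 0.1585]
ee_rot: [0.705, 0.046, 0.706, -0.045]
ft_force: [-1.1, 0.8, -1.5]
width: 0.0196
t: 11.6
eef_pos: [0.5198, -0.2233, 0.0648]
ee_rot: [0.706, 0.044, 0.705, -0.045]
ft_force: [0.1, -0.5, -1.8]
width: 0.0194
[ 0.51975237 -0.22334857  0.06475897]
[ 0.520035   -0.22358617  0.06513026]
```

View pics/c9.png

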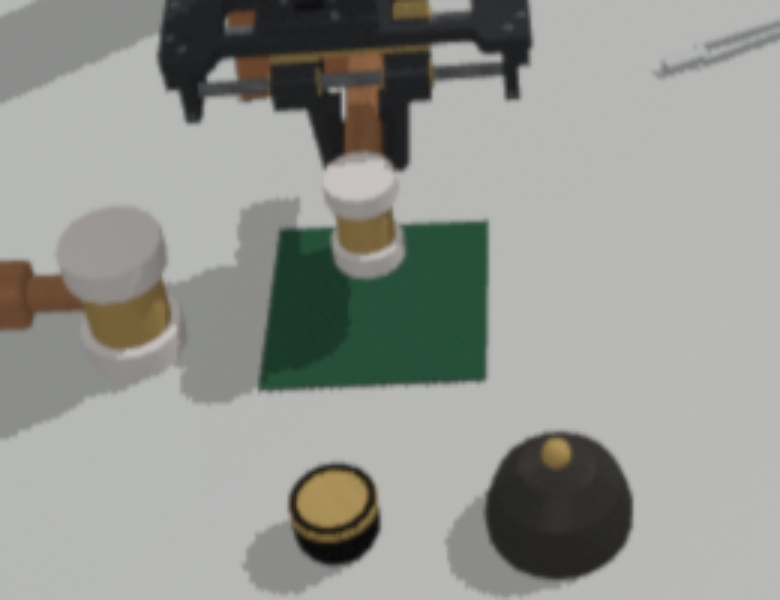

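The mallet is upright over the mat, with the loupe (230,370) and dome (306,368) untouched. Lowering gently and watching the force.

```bash
python3 -m inch '[[0.2,0,0,0,0,0,0],[0.2,0,0,0,0,0,0],[0.15,0,0,0,0,0,0],[0.08,0,0,0,0,0,0],[0,0,0,0,0,0,0],[0,0,0,0,0,0,0]]'; python3 -m inch '[[0.03,0,0,0,0,0,0],[0.02,0,0,0,0,0,0],[0,0,0,0,0,0,0],[0,0,0,0,0,0,0]]'
```

```text
t: 12.45
eef_pos: [0.5191, -0.2235, 0.0261]
ee_rot: [0.706, 0.045, 0.706, -0.045]
ft_force: [0.1, -0.2, -2.8]
width: 0.0192
t: 12.95
eef_pos: [0.5189, -0.2234, 0.023]
ee_rot: [0.706, 0.045, 0.706, -0.045]
ft_force: [0.4, 0.1, -2.7]
width: 0.0197
```

```bash
python3 -m inch '[[0.015,0,0,0,0,0,0],[0,0,0,0,0,0,0],[0,0,0,0,0,0,0]]'; python3 -m inch '[[0.015,0,0,0,0,0,0],[0,0,0,0,0,0,0],[0,0,0,0,0,0,0]]'; python3 look.py scene s9
python3 - <<'E'
import cv2
cv2.imwrite("pics/c10.png",cv2.resize(cv2.imread("pics/s9.png")[220:340,180:310],None,fx=5,fy=5,interpolation=0))
E
```

```text
t: 13.32
eef_pos: [0.5186, -0.2234, 0.0224]
ee_rot: [0.706, 0.045, 0.706, -0.045]
ft_force: [-3.5, 0.1, 4.6]
width: 0.0195
t: 13.7
eef_pos: [0.5184, -0.2234, 0.0219]
ee_rot: [0.705, 0.045, 0.706, -0.045]
ft_force: [-6.3, 2.1, 9.4]
width: 0.0191
[ 0.51843419 -0.22337714  0.02188393]
```

View pics/c10.png

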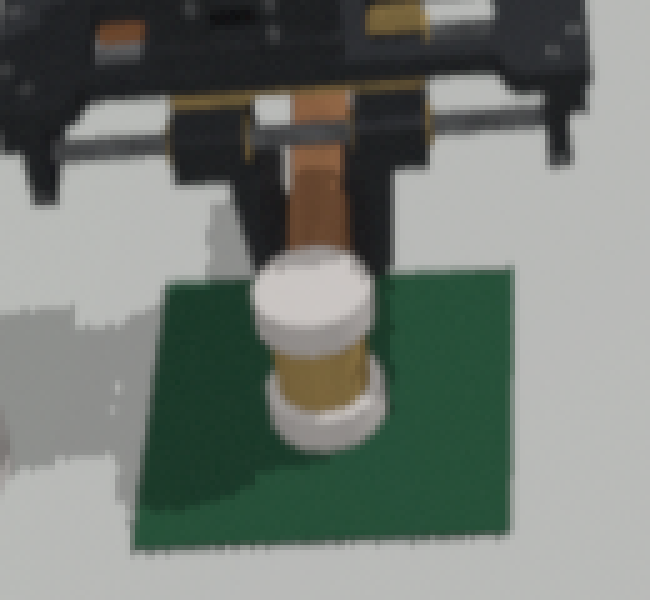

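In contact (about 10 N) and upright, with the head's foot near the mat's middle at (245,303). Opening the jaws, waiting, then rising straight up.

```bash
python3 -m inch '[[-0.01,0,0,0,0,0,0.3],[0,0,0,0,0,0,0.5],[0,0,0,0,0,0,1],[0,0,0,0,0,0,1],[0,0,0,0,0,0,1],[0,0,0,0,0,0,1],[0,0,0,0,0,0,1],[0,0,0,0,0,0,1]]'; python3 -m inch '[[-0.1,0,0,0,0,0,1],[-0.3,0,0,0,0,0,1],[-0.6,0,0,0,0,0,1],[-0.8,0,0,0,0,0,1],[-0.8,0,0,0,0,0,1],[-0.6,0,0,0,0,0,1],[0,0,0,0,0,0,1]]';  python3 -m inch '[[0,0.5,0,0,0,0,1],[0,0.9,-0.3,0,0,0,1],[0,0.9,-0.3,0,0,0,1],[0,0.5,-0.1,0,0,0,1],[0,0,0,0,0,0,1],[0,0,0,0,0,0,1],[0,0,0,0,0,0,1]]'; python3 look.py scene s10; python3 look.py top t10
python3 - <<'E'
from h import *
T=np.load("t10.npz")["p"];S=np.load("s10.npz")["p"]
cv2.imwrite("pics/c11.png",np.hstack([cv2.resize(T[120:280,330:490],(390,390)),cv2.resize(S[220:400,180:360],(390,390))])[:,:,::-1])
for k,lo,hi,roi in(("red",(0,140,90),(8,255,255),(420,225,450,262)),("blue",(105,120,60),(125,255,255),(465,205,495,245))):
    b=blobs(S,lo,hi,roi=roi)[:1];print(k,b and b[0][:2])
E
```

```text
t: 14.75
eef_pos: [0.5188, -0.2234, 0.0217]
ee_rot: [0.706, 0.045, 0.706, -0.045]
ft_force: [-0.5, 1.3, 0.4]
width: 0.0882
t: 15.62
eef_pos: [0.5213, -0.2246, 0.2194]
ee_rot: [0.709, 0.043, 0.703, -0.046]
ft_force: [-0.9, -0.4, -1.4]
width: 0.0879
t: 16.5
eef_pos: [0.4983, -0.0525, 0.2134]
ee_rot: [0.706, 0.045, 0.706, -0.045]
ft_force: [0.1, -0.5, -0.5]
width: 0.0885
[ 0.49832387 -0.05248716  0.21344268]
[ 0.4983359  -0.05249261  0.21347728]
red (np.int32(140), array([433.3, 247. ]))
blue (np.int32(128), array([480. , 222.5]))
```

View pics/c11.png

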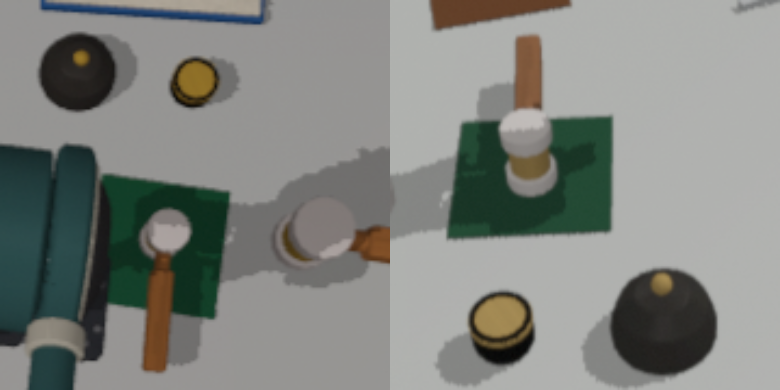

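View pics/s10.png

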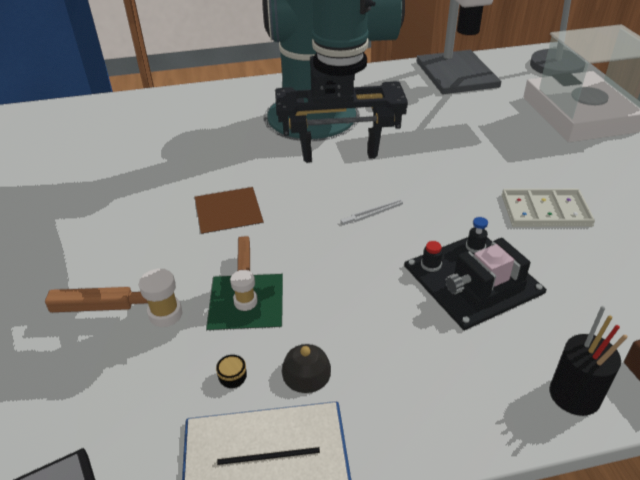

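The final picture shows the mallet upright and released near the mat's middle (foot at 245,300). The red cap is down (433,247) and the blue is up (480,222.5). The loupe, dome and tweezer are where they started, and the arm is clear. Handing in.

```bash
python3 -c "
from workcell import *
print(job_done())"
```

```text
the job is handed in; nothing more can be done
None
```

The red lock pin is down on its post, and the mallet stands released and upright near the middle of the green mat. I handed the job in at about 16.6 s of the 43 s limit; no verdict is reported.

- **Strike:** I took the small mallet by its handle at 60 N and gave the red cap two blows from above with the white face, at about 140 mm/s. The first moved the pin 13.4 mm from where it started, and the second changed it by less than 1 mm. No stem shows under the cap.
- **Bystanders:** The blue pin did not move. In the last pictures the loupe, dome and tweezer look unmoved, but I judged those by eye and did not measure them.
- **Mallet placing:** My estimate is that the head stands within about 5 mm of the mat's centre. I worked this out from the gripper position at release and looked at the pictures, but did not measure it again.
- **Disagreements:** The two fixed cameras differed by about 4 mm in x on the red cap and the mat, well inside the tolerances. One wrist-camera fit of the mat was unusable because the mallet hid part of it, so I used the fixed cameras. The mallet touched the mat about 1 mm lower than expected, so it had shifted slightly in the grip.

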